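# Load a driver module under the spring flap of a test jig

### The arm

A 6-joint arm with a two-finger parallel gripper is mounted at the origin on the work surface. World frame = base frame: x ahead of the robot, y to its left, z up, the work surface at z = 0. Lengths are in mm, angles in rad, forces in N, time in s.
With the tool pointing down it reaches from about 375 to 925 mm from the base axis. Payload 5.7 kg.
Tool frame: the origin (TCP) lies at the very end of the fingers, on their centre line; the grasp point (between the pads) lies 19 mm behind it; z points along the fingers, y is the line along which they close (so a half turn about z gives the same grasp; the last joint's range is limited). The gripper opens to 85 mm and grips with 20 to 120 N. Pads are 22 mm wide; open, the fingers measure 114 mm over their backs; the gripper's body (76 mm by 85 mm) begins 54 mm behind the grasp point. The pads swing forward as they close: fully open they stand 13 mm farther back than shut.
Start: joints at [-1.37, 0.359, 1.51, -0, 1.272, -0.115], TCP at [186.331, -570.302, 231.267] pointing down, gripper open.
Joint ranges: [-2.97, 2.97], [-1.01, 2.36], [0.21, 2.38], [-0.96, 4.11], [0.2, 2.71], [-2.98, 2.98]. Speed limits (rad/s): [2.39, 2.39, 3.14, 3.14, 3.14, 3.14].

### API

Orientations are given as a unit quaternion [x, y, z, w].
In Python, from plant import env, capture, calibration gives the robot as it stands. The module is installed in compiled form; this text tells all that it offers.
- The arm moves only by the tool play_rows, never from a script. Its arguments are lists of equal length, an entry for each row: "dp": the shift along the world's x, y, z in units of 25 mm (1.0 is 25 mm), a list of three; "rotation": the turn, a rotation vector about the world's x, y, z in units of 6 degrees (1.0 is 6 degrees), a list of three; "fingers": the opening, from 0 (shut) to 1 (fully open). A call has 1 to 8 rows; each row is the pose to reach, as a shift and turn from the pose commanded when the call began; what a row does not reach only later rows make up. A row lasts 1/12 s, in which the tool goes at most 41.7 mm and 7.16 degrees, less where a joint would pass 70% of its speed; a pose out of reach is approached as far as the arm can. A call with a gripper value outside its range is refused whole. The fingers move at their own pace and stop on an object; "newtons" is the grip in N (left out, the last holds). Time passes only in rows, so rows that repeat a pose let the fingers close. It gives the time, the measured TCP pose, the force, the opening and the grip force at its end, in the units of the state.
- env.get_obs(): the state, without advancing time (a new reading comes with each control period).
- capture(name): name is "side" or "top"; returns (picture, depth): 384x512x3 uint8, blue, green, red; 384x512 float32, mm along the optical axis (not along the pixel's ray), 0 where there is no reading.
- calibration(name): a dict with "vertical_fov" (degrees; the focal length in pixels is half the picture's height over the tangent of half this angle, whatever the lens; pixels are square), "cx", "cy" (the principal point, pixels), "pose" (4x4, takes a point from camera to world coordinates). Camera axes: x right, y up, looking along -z (the intrinsics and any distortion apply to the point x, -y, -z); pixel columns grow to the right and rows downward; lengths in mm; the calibration is good to about 2 mm. A picture is of the moment at which its call begins. calibration takes no time and is no camera call.
- env.close_job(): hands the job in; it is judged then, once.
The state is a dict: "t": time; "joints": joint angles; "qvel": joint speeds; "tau": joint torques, N m; "tool_pos": TCP position; "tool_rot": TCP orientation; "force": force on the tool from outside, world axes, zero at the start; "ft_torque": the same for the moment, N m; "gripper_width": finger opening in mm; "finger_force": force on a finger pad.
Only numpy, scipy, OpenCV 4.12 (cv2) and the standard library are available. Lean on these libraries where they do the work, as an engineer would, in place of code of your own. Each camera call takes 0.05 s, during which the arm holds its last target. There are 200 camera calls.

### The job

Load the metal-cased module into the test jig without grasping it: press the jig's long side pedal down with one fingertip and hold it, so that the spring-closed flap stays open, and meanwhile with the other fingertip push the module along its lane, under the raised lip, until it is fully home against the back stop. Then take both fingers away so that the flap closes onto the module. Never pick up or tip the module, and leave the tape roll, flux bottle, screwdriver and blue bin alone.

Things in the scene. Friction and masses are not known exactly. Their poses are not given: they have to be found in the camera images.
- jig: Fixed test jig, grey base plate 250 x 96 mm, 10 mm thick. Origin on the table under the lane's centre; x along the lane in the push direction, y to the pedal's side, z up. Lane floor at z=10 mm between two dark steel guide rails, inner faces at y=-27 and +27 mm, 4 mm thick, top at z=22 mm, from x=-115 to +105 mm. All numbers below are in this frame, mm.
- stop (a point): Middle of the top edge of the dark back stop's face, at (105, 0, 32). With the module home against it, the module's origin is at (60, 0, 10) and its near end at x=15.
- module: Loose aluminium-cased driver module, a flat box 90 long x 50 wide x 24 mm high with white end caps, about 0.18 kg, lying in the lane (2 mm play each side), long axis along the lane. Origin at the centre of its underside; x along its length in the jig's x direction, z up. At the start its leading end is 10 to 40 mm short of the flap's lip.
- flap (a joint): Angle of the flap, rad: 0 closed, 0.62 fully open (end stop). Pressing the pedal down turns it open and raises the lip; above 0.48 the module passes under freely. Let go, a spring shuts it: it comes down on the module's top and rests there at about 0.42. Pressing at the pedal's middle takes about 4 N at first, 8 N fully open.
- hinge (a point): A point on the flap's hinge shaft, at (0, 40, 44). The shaft, 10 mm thick, runs along x from -118 to +108, beside the lane, between two posts (8 x 14 mm, top at z=50) at x=-122 and +112. The pedal is on its +y side. On its -y side a cover plate over the lane's far part (x=60 to 106, top at z=47 closed; free edge rises to about 85 when open).
- pedal (a point): Middle of the pedal's top face, at (-40, 85, 38) when closed; sinks to about z=13 at 0.6 rad. Pedal: flat smooth steel plate of the flap, 160 mm long along x (x=-115 to +45), 45 mm wide (y=59 to 104), level when closed. One fingertip can press it and slide along it in x while the other stands in the lane behind the module.
- lip (a point): Lower inner corner of the lip's front face, at (60, -4, 13) when closed. The lip hangs from the cover plate's front edge, 6 mm thick (x=60 to 66), 23 mm wide (y=-27 to -4), and ends 3 mm above the lane's floor when closed: it blocks the module.
- tape_roll: Bystander: cardboard-coloured roll of tape lying flat, 72 mm across, 24 mm high. Origin at the centre of its underside.
- flux_bottle: Bystander: small white bottle, 44 mm across, 85 mm high. Origin at the centre of its underside.
- screwdriver: Bystander: screwdriver lying on the table about 200 mm long. Origin under its middle, x along its length.
- parts_bin: Bystander: open blue plastic bin 100 x 140 x 55 mm beyond the jig's back end. Origin at the centre of its underside.
There are look-alikes about, which are no part of the job. There is more than one size of the module; the job needs the smallest.

How it is judged (in metres and radians):
On the way, in this order (a step that is already met when the one before it is completed fails the run):
1. a finger presses the pedal and the flap is open while the module is still short of the lip (value of joint flap above 0.44 rad and contact force between the fingers and flap above 0.5 N and x of module in the frame of jig below 0.017 m), for 0.1 s.
2. with the finger still holding the flap open, the module is pushed under the lip (value of joint flap above 0.44 rad and contact force between the fingers and flap above 0.5 N and x of module in the frame of jig above 0.03 m), for 0.05 s.
At the end, for the whole second after the job is handed in: the module lies flat in the lane, within 4 mm of the back stop, at rest, with the flap closed down onto its top (flap angle 0.34 to 0.48 rad, pressing with more than 0.5 N) (x of module in the frame of jig between 0.056 and 0.063 m and y of module in the frame of jig between -0.005 and 0.005 m and z of module in the frame of jig between 0.007 and 0.013 m and value of joint flap between 0.34 and 0.48 rad and contact force between flap and module above 0.5 N and linear speed of module below 0.02 m/s); the robot touches nothing.
It fails at once if the module is lifted more than 8 mm off the lane's floor or tipped by more than 0.2 rad (z of module in the frame of jig above 0.018 m or angle between module's own z axis and vertical above 0.2 rad).
It fails at once if the tape roll, flux bottle, screwdriver or bin is moved more than 15 mm (distance of any of tape_roll, flux_bottle, screwdriver, parts_bin from where it was at the start of the episode above 0.015 m).
It also fails if it takes over 38 s, if anything falls off the work surface, if the arm or the gripper's body presses on something with over 40 N, if the wrist force passes 120 N, or if a joint passes its speed limit or range.

## Working session

There is one attempt and no reset: what is moved stays moved. The work goes in short steps, Python scripts to look and compute and a tool call to move; the robot and the scene stay as the last step left them, time stands still between calls to the robot, and variables do not carry over. Pictures are saved under pics/ and viewed, at most 10 in all, crops included, and the job is handed in when it is done.

Besides the shell and the picture viewer there is one more tool, called after "Request:" by a JSON object that holds its "name" and its "arguments", one argument or row to a line. play_rows: Moves the arm, as the interface text tells. Its arguments: {"type":"object","properties":{"dp":{"type":"array","items":{"type":"array","items":{"type":"number"}}},"rotation":{"type":"array","items":{"type":"array","items":{"type":"number"}}},"fingers":{"type":"array","items":{"type":"number"}},"newtons":{"type":"number"}},"required":["dp","rotation","fingers"]}

```bash
mkdir -p pics
python3 - <<'E'
from plant import env,capture,calibration
import cv2,numpy as np
for n in("top","side"):
    p,d=capture(n);cv2.imwrite(f"pics/{n}0.png",p);np.save(f"{n}0.npy",d);c=calibration(n);print(n,{k:(np.round(v,4).tolist() if k=="pose" else v) for k,v in c.items()})
print(env.get_obs())
E
```

```text
top {'vertical_fov': 55.43740881159139, 'cx': 262.15998059037986, 'cy': 186.6014723804526, 'pose': [[-0.2295, 0.9522, -0.2016, 438.7964], [-0.9733, -0.2256, 0.0427, 30.0779], [-0.0048, 0.2061, 0.9785, 829.8715], [0.0, 0.0, 0.0, 1.0]]}
side {'vertical_fov': 43.406294124036506, 'cx': 253.2309680775697, 'cy': 186.73410824728361, 'pose': [[-0.8912, 0.3384, -0.3021, 237.8875], [-0.4534, -0.6454, 0.6147, 721.9304], [0.013, 0.6848, 0.7286, 884.9543], [0.0, 0.0, 0.0, 1.0]]}
{'t': 0.1, 'joints': array([-1.37008678e+00,  3.59477835e-01,  1.51136522e+00,  9.35462089e-06,
        1.27248677e+00, -1.15112630e-01]), 'qvel': array([-0.00232047,  0.00060651, -0.0044212 , -0.00030836,  0.00070268,
       -0.00177371]), 'tau': array([ 8.92225817e-04, -5.28648663e+01, -2.79350406e+01, -8.55426083e-05,
        4.92269130e-03, -2.00188197e-05]), 'tool_pos': array([ 186.22070326, -569.70499863,  230.49532178]), 'tool_rot': array([ 9.87557775e-01,  1.57254210e-01, -3.26972571e-05, -8.67979724e-04]), 'force': array([ 0.24370616, -0.23671229,  0.17749489]), 'ft_torque': array([ 0.07111723, -0.03574543,  0.04106065]), 'finger_force': 0.0, 'gripper_width': 85.18584179293009}
```

View pics/top0.png

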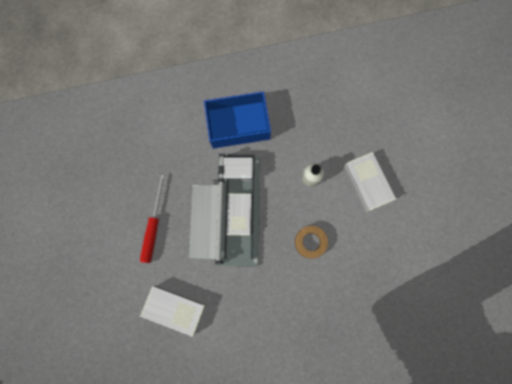

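View pics/side0.png

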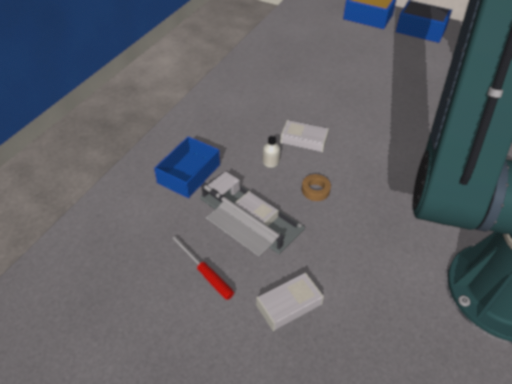

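The top view shows three white boxes: (239,214) in the jig's lane, and loose ones at (172,311) and (371,181). The one in the lane is the smallest and fits the description. The pedal is at (206,222), the cover at (237,168), the bin at (238,119), the tape at (311,242), the bottle at (313,174) and the screwdriver at (153,220).

```bash
cat > h.py <<'E'
from plant import env,capture,calibration
import cv2,numpy as np
def cloud(n,d):
    c=calibration(n);f=d.shape[0]/2/np.tan(np.radians(c["vertical_fov"]/2))
    v,u=np.mgrid[:d.shape[0],:d.shape[1]]
    P=np.stack([(u-c["cx"])/f*d,-(v-c["cy"])/f*d,-d],-1)
    return P@c["pose"][:3,:3].T+c["pose"][:3,3]
def px(n,u,v,z):
    c=calibration(n);f=192/np.tan(np.radians(c["vertical_fov"]/2))
    r=c["pose"][:3,:3]@np.array([(u-c["cx"])/f,-(v-c["cy"])/f,-1]);o=c["pose"][:3,3]
    return o+r*(z-o[2])/r[2]
E
python3 - <<'E'
from h import *
p=cv2.imread("pics/top0.png");d=np.load("top0.npy");P=cloud("top",d)
a=p[145:275,180:270];cv2.imwrite("pics/c.png",cv2.resize(a,None,fx=6,fy=4.6*1.3,interpolation=cv2.INTER_CUBIC)[:600] if 0 else cv2.resize(a,None,fx=4.5,fy=4.5,interpolation=cv2.INTER_CUBIC))
print("table z",np.median(P[150:250,270:290,2]))
Z=P[...,2]
roi=np.zeros(Z.shape,bool);roi[180:262,186:222]=1
for nm,r,lo,hi in(("pedal",(180,262,186,224),32,44),("module",(185,240,224,256),29,40),("cover",(152,184,215,258),40,54),("base",(150,270,215,264),5,15)):
    m=np.zeros(Z.shape,bool);m[r[0]:r[1],r[2]:r[3]]=1;m&=(Z>lo)&(Z<hi)
    k,l,s,_=cv2.connectedComponentsWithStats(m.astype(np.uint8));i=1+np.argmax(s[1:,4]);m=l==i
    q=P[m];R=cv2.minAreaRect(q[:,:2].astype(np.float32));print(nm,m.sum(),s[i],np.median(q[:,2]),R,q[:,:2].mean(0))
for v in range(150,272,6): print(v,[int(Z[v,u]) for u in range(186,264,3)])
E
```

```text
table z 0.1576893808181694
pedal 1910 [ 189  185   30   74 1910] 38.59840004656911 ((557.2517700195312, 135.30137634277344), (59.73832321166992, 159.68605041503906), 75.82501983642578) [555.96443146 136.67152914]
module 932 [227 194  24  41 932] 34.154770178981835 ((555.5655517578125, 59.40258026123047), (50.18836975097656, 88.92272186279297), 76.25718688964844) [554.70840882  59.16085521]
cover 749 [218 153  35  31 749] 47.538763249583326 ((654.0101318359375, 44.56670379638672), (75.33699035644531, 68.478271484375), 75.55390930175781) [655.53023649  45.86714354]
base 1662 [ 215  157   45  109 1662] 10.14960654618261 ((569.022705078125, 59.13151550292969), (94.51390838623047, 248.11337280273438), 75.71427154541016) [518.80500284  59.64324222]
150 [0, 0, 1, 0, 1, 0, -2, -1, 0, 0, 1, 1, 0, 0, 1, 2, 2, 0, 0, 1, 3, -1, 1, -2, 0, -1]
156 [0, 0, -3, -1, 2, 0, 0, 1, 1, 0, 1, 49, 47, 45, 32, 31, 29, 34, 30, 33, 31, 34, 32, 0, -1, 2]
162 [1, 3, 0, 1, 0, 0, -3, 0, 1, 0, -1, 10, 47, 46, 45, 47, 45, 47, 49, 46, 49, 47, 43, 11, 12, 0]
168 [0, 2, 1, 0, 1, 0, 0, 0, 0, 0, 2, 51, 51, 48, 47, 47, 48, 
[... 1054 characters left out ...]
, 0]
234 [1, 0, 37, 37, 36, 39, 38, 38, 36, 40, 43, 51, 10, 22, 32, 35, 34, 33, 33, 34, 33, 33, 21, 11, 10, 0]
240 [0, 0, 38, 42, 37, 37, 36, 39, 36, 39, 42, 49, 11, 22, 11, 9, 8, 12, 11, 11, 14, 10, 21, 10, 8, 1]
246 [-2, 3, 39, 37, 37, 39, 39, 37, 38, 42, 43, 45, 9, 22, 9, 11, 10, 7, 10, 11, 11, 10, 20, 10, 10, 0]
252 [1, 1, 36, 38, 37, 37, 37, 37, 38, 40, 45, 48, 6, 21, 12, 9, 9, 10, 11, 11, 7, 9, 23, 8, 10, 0]
258 [0, -1, 0, 38, 38, 37, 37, 38, 40, 40, 45, 50, 8, 22, 11, 13, 10, 10, 11, 9, 10, 9, 24, 9, 10, -1]
264 [2, 0, 0, 0, 1, 1, 0, -1, 0, -2, 10, 8, 10, 11, 8, 8, 10, 10, 9, 11, 8, 10, 7, 8, 8, 1]
270 [3, 0, -1, 0, 0, -2, 3, 1, -3, 1, 1, 0, 2, 1, 0, 1, 0, 1, -1, 1, 1, 0, 1, -3, 2, 0]
```

View pics/c.png

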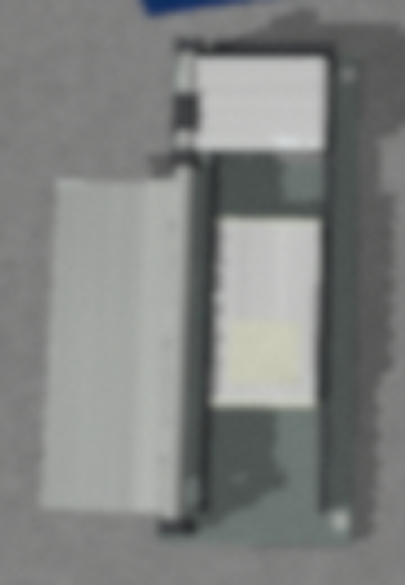

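The crop shows the module at about (265,310), a 50×90 mm white case in the lane, short of the cover. By depth it measures 50×89 mm, and both loose boxes look larger, so this is the right one. Next I'll refine the jig pose.

Run:
```python
from h import *
A=[]
def two(a,lo,hi,n):
    a=np.sort(a[(a>lo)&(a<hi)]); print("  ",n,len(a),np.round(np.percentile(a,[1,50,99]),1))
for n in("top","side"):
    if n=="top": D=np.mean([capture(n)[1] for _ in range(6)],0)
    else: D=np.median([capture(n)[1] for _ in range(6)],0)
    P=cloud(n,D).reshape(-1,3)
    yaw=np.radians(-14.1);e=np.array([np.cos(yaw),np.sin(yaw)]);g=np.array([-e[1],e[0]])
    q=P[:,:2]-[569,59];x=q@e;y=q@g;z=P[:,2];k=(abs(x)<150)&(y>-70)&(y<125)
    x,y,z=x[k],y[k],z[k];print(n)
    b=(z>7)&(z<13);two(x[b&(abs(y)<40)],-150,150,"base x");two(y[b],-70,60,"base y")
    m=(z>31)&(z<37)&(x>-70)&(x<50)&(y>-35)&(y<28);two(x[m],-80,60,"mod x");two(y[m],-40,30,"mod y")
    for s in(-40,20):
        w=m&(abs(x-s+10)<15);two(y[w],-40,30,f"mod y at {s}")
    p=(z>35)&(z<40.5)&(y>50);two(x[p],-150,60,"ped x");two(y[p],50,120,"ped y")
    for s in(-90,20):
        w=p&(abs(x-s)<20);two(y[w],40,130,f"ped y at {s}")
    c=(z>43)&(z<51)&(x>40)&(y<25);two(x[c],40,130,"cover x");two(y[c],-50,25,"cover y")
    r=(z>18)&(z<25)&(x<55);two(y[r],-40,-15,"railR");two(y[r],15,45,"railL")
    s=(z>45)&(z<52)&(x<40);two(y[s],20,60,"shaft y")
for nm,u,v,zz in(("tape",311,242,24),("bottle",315,168,85),("drv",153,220,15)):
    w=px("top",u,v,zz)[:2]-[569,59];print(nm,w@e,w@g)
```

```text
top
   base x 1636 [-123.3  -64.5  104.5]
   base y 1994 [-46.5 -11.4  46.8]
   mod x 913 [-57.5 -13.8  30.9]
   mod y 913 [-27.8  -3.   21.3]
   mod y at -40 246 [-26.4  -2.4  21.5]
   mod y at 20 303 [-27.5  -3.2  21.2]
   ped x 1632 [-109.3  -32.8   49.1]
   ped y 1638 [ 51.3  76.1 100.2]
   ped y at -90 422 [ 51.4  75.8 100.1]
   ped y at 20 387 [ 51.4  75.6 100.2]
   cover x 504 [ 66.1  87.3 110.2]
   cover y 504 [-30.7  -3.5  24.6]
   railR 150 [-34.1 -32.  -20.4]
   railL 143 [23.7 25.7 27.9]
   shaft y 342 [30.9 36.4 42.2]
side
   base x 671 [-124.1  -79.9  111.4]
   base y 848 [-48.1  -4.8  47.6]
   mod x 605 [-57.8 -13.   32.1]
   mod y 605 [-29.6  -2.8  20.1]
   mod y at -40 168 [-29.1  -3.7  20.3]
   mod y at 20 192 [-30.   -2.9  20.3]
   ped x 950 [-108.4  -34.7   49.2]
   ped y 956 [52.7 76.8 99.1]
   ped y at -90 254 [52.2 76.9 98.9]
   ped y at 20 220 [52.5 77.9 98.9]
   cover x 346 [ 65.3  86.5 111. ]
   cover y 346 [-32.   -3.6  24.2]
   railR 83 [-36.4 -32.5 -16.2]
   railL 14 [24.8 37.3 41.9]
   shaft y 344 [31.1 38.2 45.2]
tape -71.7200282589782 -161.8167011909473
bottle 79.05095698800493 -164.50906726300218
drv -27.426002060183936 189.9311731261754
```

Request:
{"name": "play_rows", "arguments": {
  "dp": [
    [6.3,13.7,0],
    [6.3,13.7,0],
    [6.3,13.7,0],
    [6.3,13.7,0],
    [6.3,13.7,0],
    [6.3,13.7,0],
    [6.3,13.7,0],
    [6.3,13.7,0]
  ],
  "rotation": [
    [0,0,-1],
    [0,0,-2],
    [0,0,-3],
    [0,0,-4],
    [0,0,-5],
    [0,0,-5.37],
    [0,0,-5.37],
    [0,0,-5.37]
  ],
  "fingers": [0.78,0.78,0.78,0.78,0.78,0.78,0.78,0.78]
}}

```text
t: 1.37
tool_pos: [326.0, -265.7, 231.5]
tool_rot: [0.992, -0.123, 0.0, 0.0]
force: [0.5, -0.3, 0.0]
gripper_width: 66.7
finger_force: 0.0
```

Request:
{"name": "play_rows", "arguments": {
  "dp": [
    [7,15,0],
    [7,15,0],
    [7,15,0],
    [7,15,0],
    [7,15,0],
    [7,15,0],
    [7,15,0],
    [7,15,0]
  ],
  "rotation": [
    [0,0,0],
    [0,0,0],
    [0,0,0],
    [0,0,0],
    [0,0,0],
    [0,0,0],
    [0,0,0],
    [0,0,0]
  ],
  "fingers": [0.78,0.78,0.78,0.78,0.78,0.78,0.78,0.78]
}}

```text
t: 2.03
tool_pos: [467.1, 36.8, 231.6]
tool_rot: [0.992, -0.123, 0.001, -0.0]
force: [1.0, -1.1, 0.7]
gripper_width: 66.7
finger_force: 0.0
```

Request:
{"name": "play_rows", "arguments": {
  "dp": [
    [0,0,0],
    [0,0,0]
  ],
  "rotation": [
    [0,0,0],
    [0,0,0]
  ],
  "fingers": [0.78,0.78]
}}

```text
t: 2.2
tool_pos: [467.2, 36.7, 231.3]
tool_rot: [0.993, -0.12, 0.0, -0.0]
force: [-0.3, -1.1, 0.4]
gripper_width: 66.7
finger_force: 0.0
```

Request:
{"name": "play_rows", "arguments": {
  "dp": [
    [1.44,3.11,0],
    [1.44,3.11,0],
    [1.44,3.11,0],
    [1.44,3.11,-2],
    [1.44,3.11,-3.5],
    [1.44,3.11,-5.6],
    [1.44,3.11,-5.6],
    [1.44,3.11,-5.6]
  ],
  "rotation": [
    [0,0,0],
    [0,0,0],
    [0,0,0],
    [0,0,0],
    [0,0,0],
    [0,0,0],
    [0,0,0],
    [0,0,0]
  ],
  "fingers": [0.78,0.78,0.78,0.78,0.78,0.78,0.78,0.78]
}}

```text
t: 2.87
tool_pos: [498.5, 110.3, 87.5]
tool_rot: [0.992, -0.124, -0.004, 0.001]
force: [-1.8, -0.1, 0.6]
gripper_width: 66.2
finger_force: 0.0
```

Run:
```python
from h import *
o=env.get_obs();print(o["tool_pos"],o["tool_rot"],o["gripper_width"],o["force"])
p,d=capture("side");np.save("s1.npy",d)
cv2.imwrite("pics/s1.png",cv2.resize(p[100:290,140:390],None,fx=3,fy=3,interpolation=cv2.INTER_CUBIC))
P=cloud("side",d);c=np.cos(-.2461);s=np.sin(-.2461)
q=P[...,:2]-[572.8,54.8];x=q@[c,s];y=q@[-s,c];z=P[...,2]
for lo in range(60,130,6):
    for nm,a,b in(("lane",-40,38),("pedal",55,110)):
        m=(z>=lo)&(z<lo+6)&(x>-120)&(x<-40)&(y>a)&(y<b)
        if m.sum()>3: print(lo,nm,m.sum(),np.round([x[m].min(),x[m].max(),y[m].min(),y[m].max()],1))
```

```text
[498.5079709  110.30374763  87.50944146] [ 0.99231543 -0.12365414 -0.00430668  0.00109344] 66.18184603586623 [-1.84378395 -0.12550006  0.57205866]
96 lane 15 [-96.2 -75.5  -8.    2.2]
102 lane 15 [-97.1 -77.3  -5.2   1.7]
102 pedal 16 [-97.1 -81.8  66.8  79.6]
108 lane 22 [-97.2 -75.6  -5.5   1. ]
108 pedal 17 [-97.1 -80.6  64.6  81.8]
114 lane 18 [-96.8 -76.2 -13.5   3.2]
114 pedal 20 [-96.8 -80.7  67.3  82.1]
120 lane 22 [-97.2 -75.3 -11.2   2. ]
120 pedal 15 [-97.3 -87.4  66.1  80.3]
126 lane 17 [-96.7 -77.   -4.6   1.7]
126 pedal 11 [-95.7 -91.   66.6  80.9]
```

View pics/s1.png

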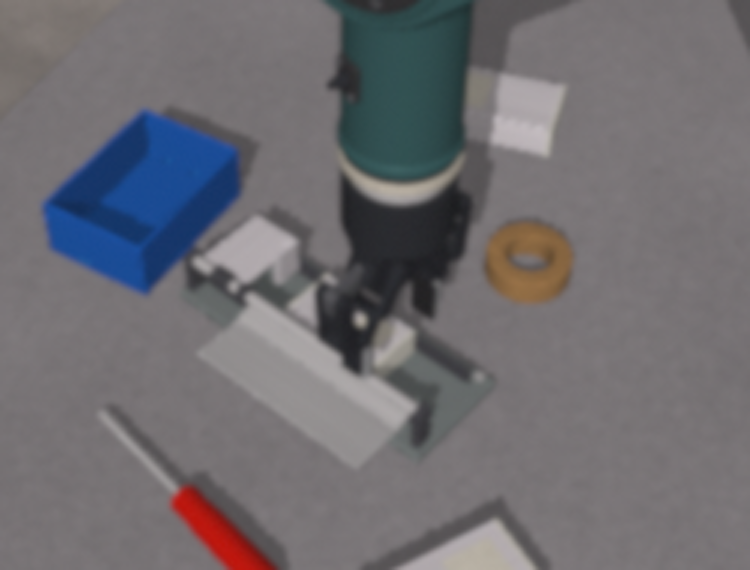

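The side view shows the fingers straddling the shaft behind the module. One fingertip is over the lane at about (425,300) and the other over the pedal at about (350,365). Settle, then descend.

Request:
{"name": "play_rows", "arguments": {
  "dp": [
    [0,0,0],
    [0,0,0],
    [0,0,-0.6],
    [0,0,-1.2],
    [0,0,-1.8],
    [0,0,-1.8],
    [0,0,-1.8]
  ],
  "rotation": [
    [0,0,0],
    [0,0,0],
    [0,0,0],
    [0,0,0],
    [0,0,0],
    [0,0,0],
    [0,0,0]
  ],
  "fingers": [0.78,0.78,0.78,0.78,0.78,0.78,0.78]
}}

```text
t: 3.5
tool_pos: [503.2, 112.2, 47.3]
tool_rot: [0.992, -0.123, 0.001, -0.0]
force: [0.6, 0.7, 0.7]
gripper_width: 66.8
finger_force: 0.0
```

Request:
{"name": "play_rows", "arguments": {
  "dp": [
    [0,0,-0.3],
    [0,0,-0.6],
    [0,0,-0.9],
    [0,0,-1.1],
    [0,0,-1.3],
    [0,0,-1.3],
    [0,0,-1.3]
  ],
  "rotation": [
    [0,0,0],
    [0,0,0],
    [0,0,0],
    [0,0,0],
    [0,0,0],
    [0,0,0],
    [0,0,0]
  ],
  "fingers": [0.78,0.78,0.78,0.78,0.78,0.78,0.78]
}}

```text
t: 4.08
tool_pos: [503.8, 112.4, 14.2]
tool_rot: [0.992, -0.123, 0.001, -0.0]
force: [-0.6, 0.2, 9.0]
gripper_width: 66.6
finger_force: 3.8
```

```bash
cat >> h.py <<'E'
def jig(n):
    p,d=capture(n);P=cloud(n,d);c=np.cos(-.2461);s=np.sin(-.2461)
    q=P[...,:2]-[572.8,54.8];return p,q@[c,s],q@[-s,c],P[...,2]
def flap(n="side"):
    p,x,y,z=jig(n)
    m=(x>-30)&(x<40)&(y>62)&(y<84)&(z>4)&(z<45)   # pedal plane slope
    a=np.polyfit(y[m],z[m],1);print("pedal n",m.sum(),"theta",-np.arctan(a[0]),"z74",np.polyval(a,74))
    return p,x,y,z
E
python3 - <<'E'
from h import *
o=env.get_obs();print(o["tool_pos"],o["force"],o["ft_torque"])
p,x,y,z=flap()
cv2.imwrite("pics/s2.png",cv2.resize(p[130:290,170:330],None,fx=3.7,fy=3.7,interpolation=cv2.INTER_CUBIC))
E
```

```text
[503.8154188  112.3869033   14.23835054] [-0.64534676  0.16414747  8.9764002 ] [ 0.27696844 -0.02465792  0.0204722 ]
pedal n 286 theta 0.44429182278079565 z74 21.330725672287812
```

View pics/s2.png

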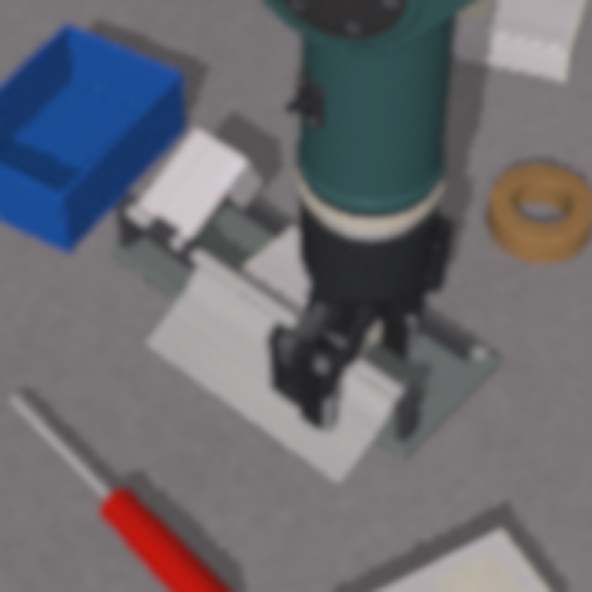

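The side view shows the pedal pressed by the fingertip at about (320,415) and the cover raised at about (195,190). I'll press a little more.

Request:
{"name": "play_rows", "arguments": {
  "dp": [
    [0,0,-0.12],
    [0,0,-0.24],
    [0,0,-0.24],
    [0,0,-0.24],
    [0,0,-0.24]
  ],
  "rotation": [
    [0,0,0],
    [0,0,0],
    [0,0,0],
    [0,0,0],
    [0,0,0]
  ],
  "fingers": [0.78,0.78,0.78,0.78,0.78]
}}

```text
t: 4.55
tool_pos: [504.1, 112.6, 8.5]
tool_rot: [0.992, -0.123, 0.001, -0.001]
force: [0.4, -0.0, 9.8]
gripper_width: 66.5
finger_force: 3.7
```

Run:
```python
from h import *
o=env.get_obs();print(o["tool_pos"],o["force"],o["ft_torque"])
flap();flap()
```

```text
[504.12901452 112.62838927   8.54167707] [ 0.42897182 -0.04303784  9.76060478] [ 0.36561535 -0.05342977  0.00541133]
pedal n 306 theta 0.5959561735222902 z74 15.118372621048643
pedal n 322 theta 0.5757525006628351 z74 15.409507585657579
```

Request:
{"name": "play_rows", "arguments": {
  "dp": [
    [0.29,-0.073,0],
    [0.58,-0.146,0],
    [0.87,-0.219,0],
    [1.16,-0.292,0],
    [1.45,-0.365,0],
    [1.74,-0.438,0],
    [2.03,-0.511,0],
    [2.03,-0.511,0]
  ],
  "rotation": [
    [0,0,0],
    [0,0,0],
    [0,0,0],
    [0,0,0],
    [0,0,0],
    [0,0,0],
    [0,0,0],
    [0,0,0]
  ],
  "fingers": [0.78,0.78,0.78,0.78,0.78,0.78,0.78,0.78]
}}

```text
t: 5.32
tool_pos: [552.6, 100.4, 7.7]
tool_rot: [0.992, -0.123, -0.001, -0.001]
force: [-2.3, 4.1, 5.4]
gripper_width: 66.6
finger_force: 3.5
```

```bash
cat >> h.py <<'E'
def mod():
    p,x,y,z=jig("top")
    m=(z>30)&(z<38)&(abs(y)<27)&(x<60)&(x>-90);print("module top",m.sum(),np.percentile(x[m],[1,99]) if m.any() else 0)
    return p
E
python3 - <<'E'
from h import *
o=env.get_obs();q=o["tool_pos"][:2]-[572.8,54.8];print(o["tool_pos"],o["force"],q@[.9699,-.2436],q@[.2436,.9699])
flap();p=mod()
cv2.imwrite("pics/t2.png",cv2.resize(p[120:290,160:300],None,fx=3.5,fy=3.5,interpolation=cv2.INTER_CUBIC))
E
```

```text
[552.55603092 100.40476835   7.70769789] [-2.26879229  4.06856993  5.44586483] -30.74394717802242 39.30063395403335
pedal n 201 theta 0.5238277917802096 z74 14.461114841787605
module top 209 [-5.06616458 58.23156532]
```

View pics/t2.png

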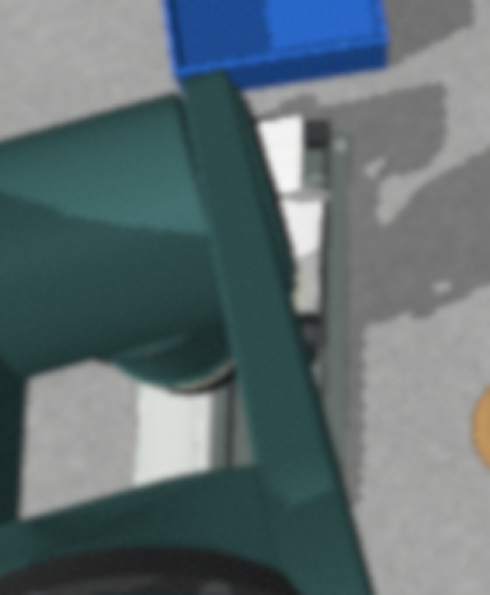

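The top view shows the leading end of the module just at the lip, about (305,200), with the finger right behind it at about (310,330). I'll keep pushing.

Request:
{"name": "play_rows", "arguments": {
  "dp": [
    [0.2,-0.05,0],
    [0.4,-0.1,0],
    [0.6,-0.15,0],
    [0.8,-0.2,0],
    [1.0,-0.25,0],
    [1.16,-0.29,0],
    [1.16,-0.29,0],
    [1.16,-0.29,0]
  ],
  "rotation": [
    [0,0,0],
    [0,0,0],
    [0,0,0],
    [0,0,0],
    [0,0,0],
    [0,0,0],
    [0,0,0],
    [0,0,0]
  ],
  "fingers": [0.78,0.78,0.78,0.78,0.78,0.78,0.78,0.78]
}}

```text
t: 6.08
tool_pos: [580.8, 93.5, 7.6]
tool_rot: [0.992, -0.123, -0.001, -0.001]
force: [-3.6, 4.1, 5.9]
gripper_width: 66.7
finger_force: 3.5
```

Request:
{"name": "play_rows", "arguments": {
  "dp": [
    [0.04,-0.01,0],
    [0.08,-0.02,0],
    [0.12,-0.03,0],
    [0.12,-0.03,0]
  ],
  "rotation": [
    [0,0,0],
    [0,0,0],
    [0,0,0],
    [0,0,0]
  ],
  "fingers": [0.78,0.78,0.78,0.78]
}}

```text
t: 6.42
tool_pos: [582.4, 92.9, 7.5]
tool_rot: [0.992, -0.123, -0.003, -0.001]
force: [-7.1, 5.1, 7.6]
gripper_width: 66.9
finger_force: 4.5
```

Request:
{"name": "play_rows", "arguments": {
  "dp": [
    [0.08,-0.02,0],
    [0.16,-0.04,0],
    [0.16,-0.04,0],
    [0.16,-0.04,0]
  ],
  "rotation": [
    [0,0,0],
    [0,0,0],
    [0,0,0],
    [0,0,0]
  ],
  "fingers": [0.78,0.78,0.78,0.78]
}}

```text
t: 6.75
tool_pos: [586.8, 91.8, 7.5]
tool_rot: [0.992, -0.123, -0.002, -0.001]
force: [-5.5, 5.0, 6.6]
gripper_width: 66.9
finger_force: 4.5
```

Run:
```python
from h import *
o=env.get_obs();q=o["tool_pos"][:2]-[572.8,54.8];print(o["tool_pos"],o["force"],o["ft_torque"],q@[.9699,-.2436],q@[.2436,.9699])
flap();p=mod()
q,x,y,z=jig("side")
m=(z>31)&(z<37)&(y>-26)&(y<20)&(x>0)&(x<60);print(m.sum(),np.percentile(x[m],[1,5]) if m.any() else 0)
a=cv2.resize(p[130:220,200:280],None,fx=5,fy=5,interpolation=cv2.INTER_CUBIC);b=cv2.resize(q[150:240,180:270],None,fx=4,fy=5,interpolation=cv2.INTER_CUBIC)
cv2.imwrite("pics/t3.png",np.hstack([a,b]))
```

```text
[586.78866809  91.84711641   7.49334935] [-5.48124915  5.03759986  6.61247482] [1.0219456  0.80149827 0.07434897] 4.542931622484204 39.33963775647494
pedal n 262 theta 0.29625766648583857 z74 17.065016397525934
module top 37 [33.82806659 58.56264592]
27 [1.52893021 2.43685919]
```

View pics/t3.png

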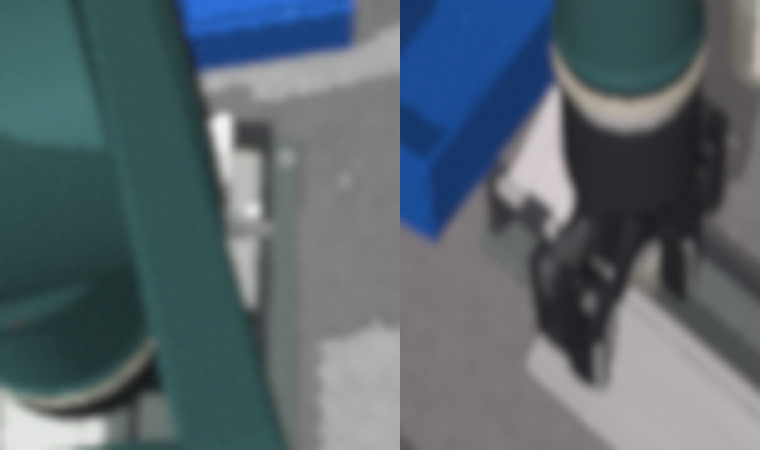

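The left view shows the white module reaching under the open cover, close to the stop at about (240,130). I'll continue until the force rises.

Request:
{"name": "play_rows", "arguments": {
  "dp": [
    [0.04,-0.01,0],
    [0.08,-0.02,0],
    [0.08,-0.02,0],
    [0.08,-0.02,0]
  ],
  "rotation": [
    [0,0,0],
    [0,0,0],
    [0,0,0],
    [0,0,0]
  ],
  "fingers": [0.78,0.78,0.78,0.78]
}}

```text
t: 7.23
tool_pos: [586.8, 91.7, 7.4]
tool_rot: [0.992, -0.123, -0.004, -0.001]
force: [-9.7, 7.9, 10.8]
gripper_width: 66.5
finger_force: 6.4
```

Request:
{"name": "play_rows", "arguments": {
  "dp": [
    [0.04,-0.01,0],
    [0.08,-0.02,0],
    [0.08,-0.02,0],
    [0.08,-0.02,0]
  ],
  "rotation": [
    [0,0,0],
    [0,0,0],
    [0,0,0],
    [0,0,0]
  ],
  "fingers": [0.78,0.78,0.78,0.78]
}}

```text
t: 7.57
tool_pos: [586.8, 91.6, 7.3]
tool_rot: [0.992, -0.124, -0.006, -0.001]
force: [-13.5, 8.5, 14.9]
gripper_width: 66.8
finger_force: 9.0
```

The finger has stopped at jig x≈4.5 with the force rising, so the module is home. I'll back off along the lane and then lift.

Request:
{"name": "play_rows", "arguments": {
  "dp": [
    [-0.12,0.03,0],
    [-0.24,0.06,0],
    [-0.36,0.09,0],
    [-0.5,0.125,0],
    [-0.6,0.15,0],
    [-0.6,0.15,0],
    [-0.6,0.15,0]
  ],
  "rotation": [
    [0,0,0],
    [0,0,0],
    [0,0,0],
    [0,0,0],
    [0,0,0],
    [0,0,0],
    [0,0,0]
  ],
  "fingers": [0.78,0.78,0.78,0.78,0.78,0.78,0.78]
}}

```text
t: 8.15
tool_pos: [582.5, 94.2, 9.3]
tool_rot: [0.992, -0.123, 0.004, -0.001]
force: [4.2, 3.1, 5.6]
gripper_width: 66.4
finger_force: 3.3
```

Request:
{"name": "play_rows", "arguments": {
  "dp": [
    [0,0,0.2],
    [0,0,0.4],
    [0,0,0.6],
    [0,0,0.9],
    [0,0,1.2],
    [0,0,1.6],
    [0,0,2.2],
    [0,0,3]
  ],
  "rotation": [
    [0,0,0],
    [0,0,0],
    [0,0,0],
    [0,0,0],
    [0,0,0],
    [0,0,0],
    [0,0,0],
    [0,0,0]
  ],
  "fingers": [0.78,0.78,0.78,0.78,0.78,0.78,0.78,0.78]
}}

```text
t: 8.82
tool_pos: [577.1, 93.1, 82.8]
tool_rot: [0.992, -0.123, -0.001, 0.0]
force: [0.3, 0.3, -0.2]
gripper_width: 66.8
finger_force: 0.0
```

Request:
{"name": "play_rows", "arguments": {
  "dp": [
    [0,0,1.5],
    [0,0,3],
    [-1.5,0,4],
    [-3,0,4],
    [-4.5,0,4],
    [-6,0,4],
    [-6,0,4],
    [-6,0,4]
  ],
  "rotation": [
    [0,0,0],
    [0,0,0],
    [0,0,0],
    [0,0,0],
    [0,0,0],
    [0,0,0],
    [0,0,0],
    [0,0,0]
  ],
  "fingers": [0.78,0.78,0.78,0.78,0.78,0.78,0.78,0.78]
}}

```text
t: 9.48
tool_pos: [425.5, 93.3, 183.2]
tool_rot: [0.992, -0.123, -0.0, 0.0]
force: [0.7, 0.2, -0.5]
gripper_width: 66.5
finger_force: 0.0
```

Run:
```python
from h import *
o=env.get_obs();print(o["t"],o["tool_pos"],o["force"])
flap();q,x,y,z=jig("side")
for n in("top","side"):
    p,x,y,z=jig(n)
    m=(z>30)&(z<38)&(abs(y)<24)&(x<58)&(x>-80);print(n,m.sum(),np.percentile(x[m],[1,3,99]),np.percentile(y[m],[1,50,99]),np.median(z[m]))
    r=p[130:280,180:280] if n=="top" else p[150:260,180:320]
    globals()[n]=cv2.resize(r,(390,500),interpolation=cv2.INTER_CUBIC)
cv2.imwrite("pics/f.png",np.hstack([top,side]))
```

```text
9.4833 [425.48651592  93.2594992  183.22993983] [ 0.6768989   0.21858124 -0.48442462]
pedal n 278 theta 0.4190106034805551 z74 23.66841158620027
top 427 [14.85250668 15.10984007 57.60377645] [-23.63732739   0.43697497  23.50842217] 34.327460519311444
side 258 [13.81971507 14.67540441 57.3418064 ] [-23.40575629   1.17853189  23.04094081] 35.618990006757656
```

View pics/f.png

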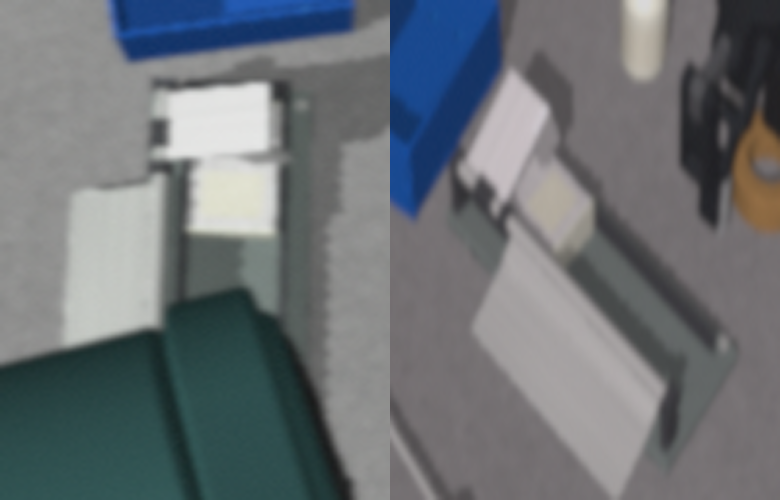

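Both views show the module flat under the flap, which rests on its top. The near end is at jig x≈15 (top view pixel (235,235)), the flap is at about 0.42 rad, and the arm is clear. I'll hand in the job.

```bash
python3 -c "
from plant import env
print(env.close_job())"
```

```text
the job is handed in; nothing more can be done
None
```

I handed in the job after about 9.5 s of robot time. The last pictures show the module home against the back stop (near end at jig x≈15 mm), the flap resting on its top at about 0.42 rad and the arm clear. The interface gave no verdict.

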